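# Index the rotary table three slots and lock it

## Task

Slide the lock bolt of the rotary table all the way back out of its slot, then turn the handwheel three full turns clockwise as seen from above, so that the table moves on by exactly three slots; the gear is worn, so ease the wheel on a little further in the same direction until the slack is taken up and the third slot stands squarely in front of the bolt. Then push the bolt fully home into that slot, feeling that it goes right in, and leave the loose things on the bench where they are.

Things in the scene. Friction and masses are not known exactly. Their poses are not given: they have to be found in the camera images.
- indexer: Grey cast base screwed to the bench, 150 mm in its x, y from -220 to +175 mm; its place and yaw vary. Origin on the bench, on the table's axis; z up. The handwheel stands at its -y end, the lock bolt at its +y end; the bolt slides along its y. One table slot is locked by the bolt at the start.
- table: Rotary table; origin at the base's origin, turns about z. Steel index plate, tip radius 82 mm, 26 to 40 mm high, with 12 equal radial V slots 30 degrees apart, 8 to 9 mm wide at the mouth; on it a platen with a clamped brake shoe (highest point 92 mm above the bench). The table stays where it is left and cannot be turned by pushing on it, only by the wheel.
- table_axis (a point): Point fixed to the base on the table's vertical axis, at the platen's upper face, 46 mm above the bench.
- pip (a point): Top of a brass pip (8 mm wide) on the platen, 59 mm from the table axis, in line with the slot that is third from the bolt. At the start it lies at the base's +x side of the axis, after three slots on the line from axis to bolt (+y). The bolt enters a slot if the pip is within about 1.5 mm of that line; going home it centres the table.
- wheel_axis (a point): Point fixed to the base on the handwheel's vertical axis, 80 mm above the bench (top of the rim; hub to 90 mm), 155 mm to the -y side of the table axis. Wheel radius 60 mm. One turn clockwise from above moves the table one slot (30 degrees) counter-clockwise, after slack: 7 degrees of table (84 of wheel) per reversal, 0.5 to 6.5 of it left at the start.
- knob_top (a point): Top of the handwheel's upright black crank knob, 125 mm above the bench: 16 mm thick, free from 86 to 125 mm height, 50 mm from the wheel axis, free to spin on its stem. At the start it points along the base's +x from the wheel axis, give or take 35 degrees. Pushing it round takes 4 to 5 N; the wheel stays where it is left.
- bolt_knob (a point): Top of the lock bolt's upright black knob, 85 mm above the bench: 16 mm thick from 52 to 85 mm, on a 10 mm stem above the bar (top at 38 mm). Its distance from the table axis along base +y: home 134 mm, clear of the slots from 143, fully back 150; against a tooth it stops at 141 to 142. Sliding it takes 3 N; it stays where it is left.
- driver: Loose bystander: screwdriver with an orange handle, 22x132x25 mm; origin at the centre of its underside.
- tape: Loose bystander: roll of black tape lying flat, 70 mm across, 19 mm high; origin at the centre of its underside.
- tube: Loose bystander: white metal squeeze tube lying flat, 47x140x31 mm; origin at the centre of its underside.
- stone: Loose bystander: small grey oil stone, 25x51x13 mm; origin at the centre of its underside.

How it is judged:
On the way, in this order (a step that is already met when the one before it is completed fails the run):
1. the lock bolt has been slid back clear of its slot while the table stands where it started (y of bolt_knob in the frame of indexer above 0.144 m and x of pip in the frame of indexer above 0.056 m), for 0.1 s.
2. with the bolt still out, the table has been turned counter-clockwise past its second slot (y of bolt_knob in the frame of indexer above 0.1395 m and x of pip in the frame of indexer below 0.025 m and y of pip in the frame of indexer above 0.04 m), for 0.1 s.
At the end, for the whole second after the job is handed in: The lock bolt is within 3 mm of fully home (knob under 137 mm from the table axis) in the third slot on from the start; the pip stands within 2.5 mm of the line from table axis to bolt, on the bolt's side; the table is at rest; every bystander is within 30 mm of its start (y of bolt_knob in the frame of indexer below 0.137 m and x of pip in the frame of indexer between -0.0025 and 0.0025 m and y of pip in the frame of indexer above 0.05 m and angular speed of table below 0.05 rad/s and distance of each of driver, tape, tube, stone from where it was at the start of the episode below 0.03 m); the robot touches nothing.
It fails at once if a bystander is pushed more than 40 mm from its place (distance of any of driver, tape, tube, stone from where it was at the start of the episode above 0.04 m).
It also fails if it takes over 72 s, if anything falls off the work surface, if the arm or the gripper's body presses on something with over 40 N, if the wrist force passes 120 N, or if a joint passes its speed limit or range.

## Robot

A 7-joint arm with a two-finger parallel gripper is mounted at the origin on a cart in front of the work surface, level with it; the furniture and walls round the work are solid. World frame = base frame: x ahead of the robot, y to its left, z up, the work surface at z = 0. Lengths are in m, angles in rad, forces in N, time in s.
With the tool pointing down it reaches from about 0.425 to 0.825 m from the base axis. Payload 3.6 kg.
Tool frame: the origin (TCP) lies at the very end of the fingers, on their centre line; the grasp point (between the pads) lies 19 mm behind it; z points along the fingers, y is the direction in which the jaws open and shut (so a half turn about z gives the same grasp; the last joint's range is limited). The gripper opens to 93 mm and grips with 3 to 60 N. Pads are 15 mm wide; open, the fingers measure 128 mm over their backs; the gripper's body (75 mm by 188 mm) begins 65 mm behind the grasp point.
Start: joints at [-1.258, 0.615, -0.013, 1.423, 0.008, 1.103, -0.04], TCP at [0.217, 0.613, 0.219] pointing down, gripper open.
Joint ranges: [-3.12, 3.12], [-0.3, 2.06], [-1.34, 1.32], [0.26, 2.42], [-1.36, 4.5], [0.01, 1.98], [-2.84, 2.84]. Speed limits (rad/s): [2.79, 2.79, 3.14, 3.14, 3.14, 3.14, 3.14].

## Interface

Orientations are given as a unit quaternion [x, y, z, w].
In Python, from station import monitor, read_camera, close_job gives the robot as it stands.
- The arm moves only by the tool apply_moves, never from a script. Its argument "steps" is a list of rows, each a list of 7 numbers: the turn, a rotation vector about the tool's x, y, z in degrees, then the shift along the tool's x, y, z in m, then the closure, from 0 (fully open) to 1 (shut). A call has 1 to 8 rows; each row shifts and turns the commanded pose from where the row before left it, along the tool's axes as they then stand; what a row does not reach is not made up. A row lasts 1/12 s, in which the tool goes at most 41.7 mm and 7.16 degrees, less where a joint would pass 70% of its speed; a pose out of reach is approached as far as the arm can. A call is refused whole if a number of a shift passes 0.0417 or a number of a turn 7.16, either way. A call with a gripper value outside its range is refused whole. The fingers move at their own pace and stop on an object; "squeeze" is the grip in N (left out, the last holds). Time passes only in rows, so rows that do not move let the fingers close. It gives the time, the measured TCP pose, the force and the opening at its end, in the units of the state.
- monitor.state(): the state, without advancing time (a new reading comes with each control period).
- read_camera(name): name is "side" or "top"; returns a dict with "pixels" (480x640x3 uint8, blue, green, red), "intrinsics" (3x3 intrinsics, pixels), "extrinsics" (4x4, takes a point from camera to world coordinates). Camera axes: x right, y down, z forward; pixel columns grow to the right and rows downward; lengths in m; the calibration is good to about 2 mm. A picture is of the moment at which its call begins. There is no depth.
- close_job(): hands the job in, once; it reports no verdict.
The state is a dict: "time_s": time; "joint_pos": joint angles; "dq": joint speeds; "joint_efforts": joint torques, N m; "eef_pos": TCP position; "tool_rot": TCP orientation; "wrist_force": force on the tool from outside, world axes, zero at the start; "wrist_torque": the same for the moment, N m; "width": opening from 0.0 (shut) to 1.0 (fully open).
Only numpy, scipy, OpenCV 4.12 (cv2) and the standard library are available. Lean on these libraries where they do the work, as an engineer would, in place of code of your own. Each camera call takes 0.05 s, during which the arm holds its last target.

## Working session

There is one attempt and no reset: what is moved stays moved. The work goes in short steps, Python scripts to look and compute and a tool call to move; the robot and the scene stay as the last step left them, time stands still between calls to the robot, and variables do not carry over. Pictures are saved under pics/ and viewed, and the job is handed in when it is done.

Besides the shell and the picture viewer there is one more tool, called after "Call:" as a command line: name --pt "numbers of a row" for each row, then --argument value for the rest. apply_moves: Moves the arm, as the interface text tells. Its arguments: {"type":"object","properties":{"steps":{"type":"array","items":{"type":"array","items":{"type":"number"}}},"squeeze":{"type":"number"}},"required":["steps"]}

```bash
ls; mkdir -p pics; cat > h.py <<'E'
import numpy as np,cv2
from station import monitor, read_camera
def snap(n,tag):
    c=read_camera(n); cv2.imwrite(f'pics/{tag}.png',c['pixels']); np.savez(f'pics/{tag}.npz',K=c['intrinsics'],T=c['extrinsics'],im=c['pixels']); return c
def px2w(tag,u,v,z):
    d=np.load(f'pics/{tag}.npz');K=d['K'];T=d['T']
    r=T[:3,:3]@np.linalg.solve(K,[u,v,1.]);o=T[:3,3]
    return o+r*(z-o[2])/r[2]
def w2px(tag,p):
    d=np.load(f'pics/{tag}.npz');K=d['K'];T=d['T']
    q=K@(T[:3,:3].T@(np.array(p)-T[:3,3])); return q[:2]/q[2]
def crop(tag,u0,v0,u1,v1,s,out):
    im=cv2.imread(f'pics/{tag}.png')[v0:v1,u0:u1]; cv2.imwrite(f'pics/{out}.png',cv2.resize(im,None,fx=s,fy=s,interpolation=cv2.INTER_CUBIC))
E
python3 - <<'E'
from h import *
for n in('side','top'):
    c=snap(n,n+'0'); print(n,c['intrinsics'].round(1).tolist(),c['extrinsics'].round(3).tolist())
print(monitor.state())
E
```

```text
pics
side [[469.5, 0.0, 322.4], [0.0, 469.5, 240.7], [0.0, 0.0, 1.0]] [[-1.0, 0.009, -0.005, 0.539], [0.01, 0.641, -0.768, 0.804], [-0.004, -0.768, -0.641, 0.766], [0.0, 0.0, 0.0, 1.0]]
top [[461.9, 0.0, 318.5], [0.0, 461.9, 238.1], [0.0, 0.0, 1.0]] [[0.023, -0.996, 0.092, 0.453], [-1.0, -0.023, -0.002, -0.034], [0.004, -0.092, -0.996, 1.153], [0.0, 0.0, 0.0, 1.0]]
{'time_s': 0.1, 'joint_pos': array([-1.25750299,  0.61583359, -0.01260138,  1.42470861,  0.00811681,
        1.10338859, -0.04036201]), 'dq': array([-0.00159294, -0.00370649,  0.00054994, -0.00392695, -0.00060896,
       -0.00166869,  0.00055065]), 'joint_efforts': array([ 5.03530282e-04, -4.60039473e+01,  2.09591947e-01, -1.66244334e+01,
       -6.12992328e-02,  1.69753080e-02,  1.01654089e-04]), 'eef_pos': array([0.2164087 , 0.61217771, 0.21759981]), 'tool_rot': array([ 1.69031865e-01,  9.85609923e-01, -1.13139640e-03, -1.68060264e-04]), 'wrist_force': array([ 0.28457248, -0.87558855, -0.2733333 ]), 'wrist_torque': array([0.02816355, 0.00848553, 0.02694289]), 'width': 0.9974620118077481}
```

View pics/side0.png

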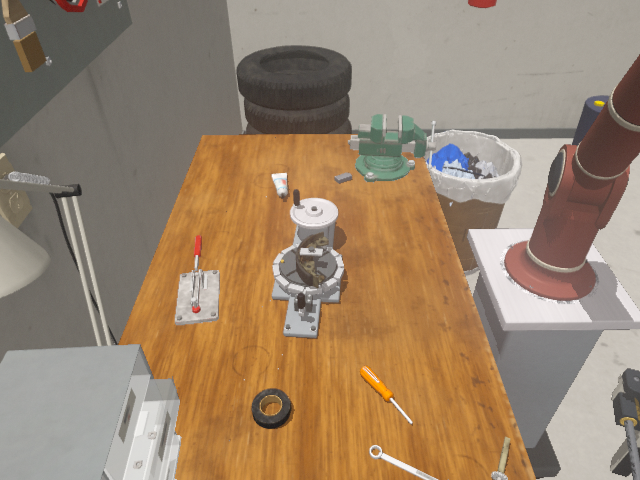

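View pics/top0.png

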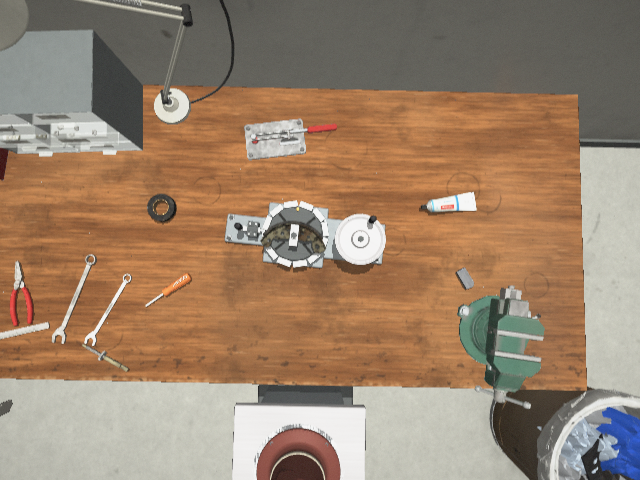

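The indexer lies with its wheel to the right (world -y) and the bolt to the left (+y). In the top view the wheel hub is near (360,239), its knob (372,219), and the bolt knob (238,228). Next, enlarged crops.

```bash
python3 - <<'E'
from h import *
crop('top0',215,190,395,280,4.4,'t0c'); crop('side0',250,180,360,345,3.6,'s0c')
E
```

```text
(no output)
```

View pics/t0c.png

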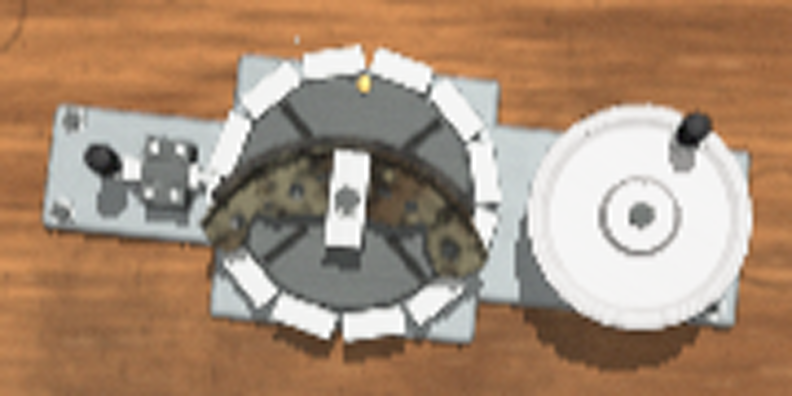

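View pics/s0c.png

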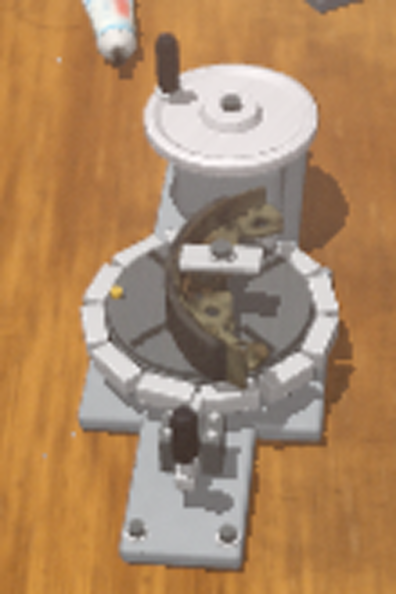

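```bash
python3 - <<'E'
from h import *
P={'hub':((641,214),(232,101),.09),'knob':((696,123),(167,40),.125),'bolt':((99,156),(184,411),.085),'pip':((364,83),(117,292),.048)}
W={}
for k,(a,b,z) in P.items():
    a=(np.array(a)+.5)/4.4+[215,190]-.5; b=(np.array(b)+.5)/3.6+[250,180]-.5
    W[k]=px2w('top0',*a,z); s=px2w('side0',*b,z); print(k,W[k].round(4),s.round(4)); W[k]=(W[k]+s)/2
d=W['bolt']-W['hub'];print(np.hypot(*d[:2]),.155+.134)
y=d[:2]/np.hypot(*d[:2]); x=np.array([y[1],-y[0]]);print('yaw',np.degrees(np.arctan2(x[1],x[0])))
o=W['hub'][:2]+y*.155;print('axis',o)
for k in W: print(k,(W[k][:2]-o)@x,(W[k][:2]-o)@y)
print(w2px('top0',[0,0,0]))
E
```

```text
hub [ 0.553  -0.1327  0.09  ] [ 0.5526 -0.132   0.09  ]
knob [ 0.597  -0.1568  0.125 ] [ 0.5962 -0.1546  0.125 ]
bolt [0.5776 0.154  0.085 ] [0.5782 0.1532 0.085 ]
pip [0.6257 0.0167 0.048 ] [0.6252 0.0141 0.048 ]
0.28705781952172127 0.28900000000000003
yaw -5.025551839667623
axis [0.56634993 0.02208898]
hub -3.749426967634969e-18 -0.15499999999999997
knob 0.04570853343424523 -0.17449471835851124
bolt -8.055996064527124e-18 0.13205781952172127
pip 0.05945181702060296 -0.0015094608682804838
[298.09493608 470.13181615]
```

Call:
apply_moves --pt "0 0 -7 0 0 0 0" --pt "0 0 -7 0 0 0 0" --pt "0 0 -0.5 0 0 0 0" --pt "0 0 0 0 0 0 0.3" --squeeze 20

```text
time_s: 0.43
eef_pos: [0.2167, 0.6125, 0.2181]
tool_rot: [0.045, 0.999, -0.0, -0.0]
wrist_force: [0.2, 0.0, -0.5]
width: 0.966
```

```bash
cat >> h.py <<'E'
from scipy.spatial.transform import Rotation as R
A=np.array([.5664,.0221]);yaw=np.radians(-5.03)
X=np.array([np.cos(yaw),np.sin(yaw)]);Y=np.array([-X[1],X[0]])
def b2w(p): return np.r_[A+X*p[0]+Y*p[1],p[2]]
def w2b(p): d=np.array(p[:2])-A; return np.array([d@X,d@Y,p[2]])
def rep(t=None):
    s=monitor.state(); Rt=R.from_quat(s['tool_rot'])
    print('t',round(s['time_s'],2),'base',w2b(s['eef_pos']).round(4),'w',round(s['width'],3),'F',s['wrist_force'].round(1),'ty az',np.degrees(np.arctan2(Rt.as_matrix()[1,1],Rt.as_matrix()[0,1])).round(2),'tilt',np.degrees(np.arccos(-Rt.as_matrix()[2,2])).round(2))
    if t is not None: print('tool delta',Rt.inv().apply(b2w(t)-s['eef_pos']).round(4))
E
python3 -c "
from h import *
rep((0,.133,.13))"
```

```text
t 0.43 base [-0.4001  0.5574  0.2181] w 0.966 F [ 0.2  0.  -0.5] ty az 84.87 tilt 0.06
tool delta [-0.4009 -0.4237  0.0883]
```

Call:
apply_moves --pt "0 0 0 -0.025 -0.0265 0 0.6" --pt "0 0 0 -0.025 -0.0265 0 0.6" --pt "0 0 0 -0.025 -0.0265 0 0.6" --pt "0 0 0 -0.025 -0.0265 0 0.6" --pt "0 0 0 -0.025 -0.0265 0 0.6" --pt "0 0 0 -0.025 -0.0265 0 0.6" --pt "0 0 0 -0.025 -0.0265 0 0.6" --pt "0 0 0 -0.025 -0.0265 0 0.6"

```text
time_s: 1.1
eef_pos: [0.3983, 0.3828, 0.2187]
tool_rot: [0.045, 0.999, 0.0, 0.0]
wrist_force: [1.0, 0.5, 0.0]
width: 0.423
```

Call:
apply_moves --pt "0 0 0 -0.025 -0.0265 0 0.6" --pt "0 0 0 -0.025 -0.0265 0.01 0.6" --pt "0 0 0 -0.025 -0.0265 0.015 0.6" --pt "0 0 0 -0.025 -0.0265 0.015 0.6" --pt "0 0 0 -0.025 -0.0265 0.015 0.6" --pt "0 0 0 -0.025 -0.0265 0.015 0.6" --pt "0 0 0 -0.025 -0.0265 0.015 0.6" --pt "0 0 0 -0.025 -0.0265 0.005 0.6"

```text
time_s: 1.77
eef_pos: [0.5779, 0.1538, 0.1263]
tool_rot: [0.045, 0.999, -0.001, -0.002]
wrist_force: [-0.3, 0.1, -0.1]
width: 0.401
```

Call:
apply_moves --pt "0 0 0 0 0 0 0.6" --pt "0 0 0 0 0 0 0.6"

```text
time_s: 1.93
eef_pos: [0.5796, 0.1522, 0.1278]
tool_rot: [0.048, 0.999, -0.001, -0.0]
wrist_force: [0.1, 0.6, 0.8]
width: 0.398
```

```bash
python3 -c "
from h import *
rep((0,.133,.058))
snap('side','s1');crop('s1',220,200,420,380,3.3,'s1c');snap('top','t1');crop('t1',200,170,320,260,5,'t1c')"
```

```text
t 1.93 base [0.0017 0.1307 0.1278] w 0.398 F [0.1 0.6 0.8] ty az 84.53 tilt 0.12
tool delta [0.0017 0.0024 0.0698]
```

View pics/s1c.png

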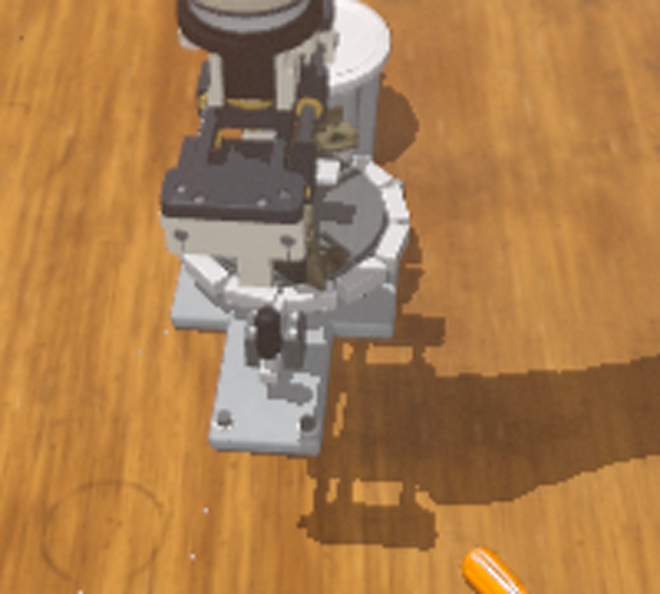

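```bash
python3 - <<'E'
from h import *
crop('top0',225,205,275,255,12,'t0d'); crop('side0',280,275,330,325,12,'s0d')
E
```

```text
(no output)
```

View pics/t0d.png

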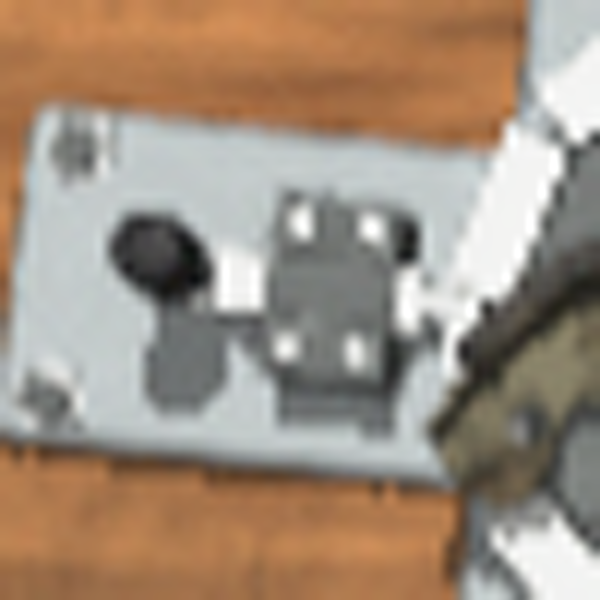

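View pics/s0d.png

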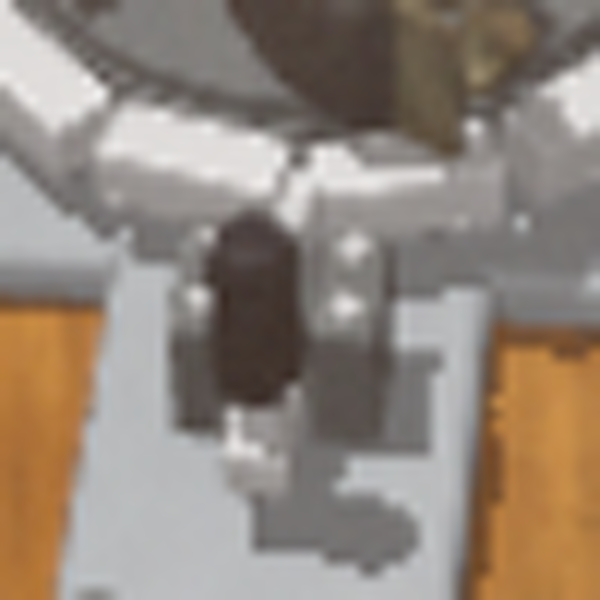

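View pics/t1c.png

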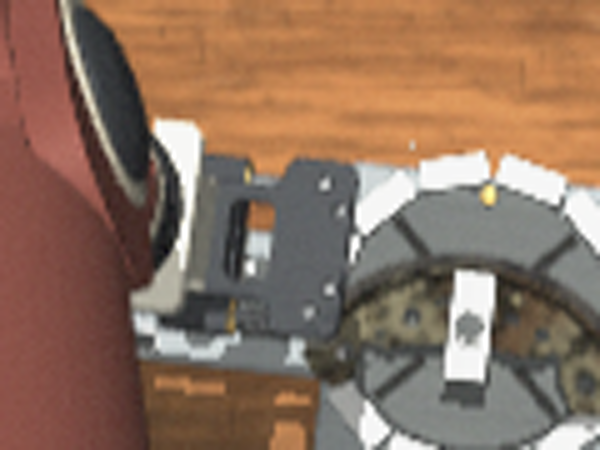

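```bash
python3 - <<'E'
from h import *
f=lambda p,o:(np.array(p)+.5)/12+o-.5
for a,b in [((302,222),(195,297)),((370,230),(205,235)),((285,348),(347,305)),((355,352),(352,247))]:
    a=f(a,[225,205]);b=f(b,[280,275])
    best=min(((np.linalg.norm(px2w('top0',*a,z)-px2w('side0',*b,z)),z) for z in np.arange(.02,.09,.001)))
    print(best, w2b(px2w('top0',*a,best[1])).round(4))
E
```

```text
(np.float64(0.002531576983645787), np.float64(0.045000000000000026)) [0.0119 0.1103 0.045 ]
(np.float64(0.0026161864897393913), np.float64(0.04600000000000003)) [0.0117 0.0963 0.046 ]
(np.float64(0.0017394204048671441), np.float64(0.045000000000000026)) [-0.0138  0.1105  0.045 ]
(np.float64(0.0014483411842013015), np.float64(0.045000000000000026)) [-0.013   0.0964  0.045 ]
```

The pictures show the gripper above the bolt knob. The bolt guide's top is at about 46 mm and the fingers will stay at 60 mm, so there is clearance to go down.

Call:
apply_moves --pt "0 0 0 0.0017 0.002 0.02 0.6" --pt "0 0 0 0 0 0.025 0.6" --pt "0 0 0 0 0 0.023 0.6" --pt "0 0 0 0 0 0 0.6" --pt "0 0 0 0 0 0 0.9" --pt "0 0 0 0 0 0 0.9" --pt "0 0 0 0 0 0 0.9" --pt "0 0 0 0 0 0 0.9"

```text
time_s: 2.7
eef_pos: [0.5775, 0.1561, 0.0622]
tool_rot: [0.044, 0.999, -0.001, 0.001]
wrist_force: [-0.3, -2.1, 3.3]
width: 0.164
```

```bash
python3 -c "
from h import *
rep()"
```

```text
t 2.7 base [-0.0007  0.1345  0.0622] w 0.164 F [-0.3 -2.1  3.3] ty az 84.97 tilt 0.16
```

Call:
apply_moves --pt "0 0 0 0 0.004 0 0.9" --pt "0 0 0 0 0.004 0 0.9" --pt "0 0 0 0 0.004 0 0.9" --pt "0 0 0 0 0.004 0 0.9" --pt "0 0 0 0 0.002 0 0.9" --pt "0 0 0 0 0 0 0.9"

```text
time_s: 3.2
eef_pos: [0.5787, 0.1707, 0.0621]
tool_rot: [0.045, 0.999, -0.004, -0.0]
wrist_force: [-2.4, -9.5, 8.7]
width: 0.164
```

```bash
python3 -c "
from h import *
rep()"
```

```text
t 3.2 base [-0.0008  0.1491  0.0621] w 0.164 F [-2.4 -9.5  8.7] ty az 84.87 tilt 0.42
```

Call:
apply_moves --pt "0 0 0 0 0.002 0 0.9" --pt "0 0 0 0 0 0 0.9" --pt "0 0 0 0 0 0 0.9"

```text
time_s: 3.45
eef_pos: [0.5787, 0.1707, 0.062]
tool_rot: [0.045, 0.999, -0.005, -0.001]
wrist_force: [-2.8, -11.0, 9.1]
width: 0.163
```

```bash
python3 -c "
from h import *
rep()"
```

```text
t 3.45 base [-0.0008  0.1491  0.062 ] w 0.163 F [ -2.8 -11.    9.1] ty az 84.79 tilt 0.55
```

Call:
apply_moves --pt "0 0 0 0 -0.002 0 0.9" --pt "0 0 0 0 -0.001 0 0.6" --pt "0 0 0 0 0 0 0.6" --pt "0 0 0 0 0 0 0.6" --pt "0 0 0 0 0 -0.01 0.6" --pt "0 0 0 0 0 -0.03 0.6" --pt "0 0 0 0 0 -0.03 0.6" --pt "0 0 0 0 0 -0.025 0.6"

```text
time_s: 4.12
eef_pos: [0.5787, 0.1769, 0.158]
tool_rot: [0.042, 0.999, 0.001, 0.001]
wrist_force: [-0.5, 0.9, 0.3]
width: 0.399
```

```bash
python3 -c "
from h import *
snap('side','s2');crop('s2',220,200,420,380,3.3,'s2c')
rep((.0457,-.1745,.155))"
```

```text
t 4.17 base [0.0018 0.1566 0.1634] w 0.4 F [0.6 0.6 3. ] ty az 85.14 tilt 0.73
tool delta [-0.0429 -0.3313  0.0067]
```

View pics/s2c.png

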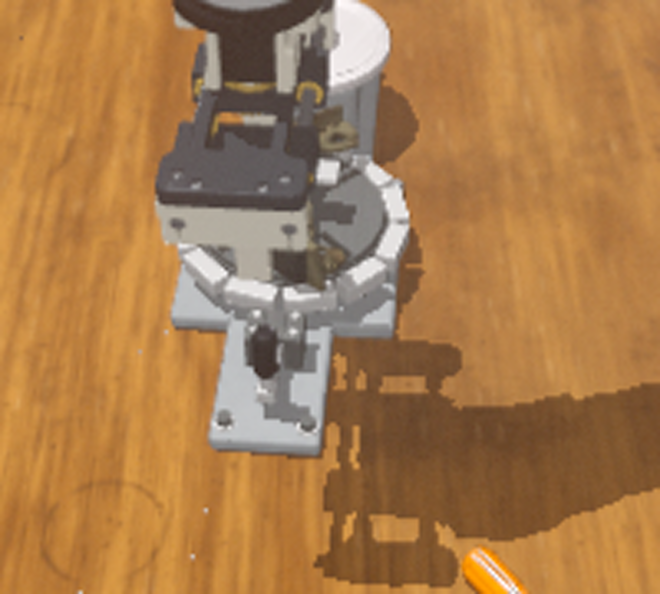

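The bolt knob has moved outwards, with its top now near (300,299) in the side image, so the bolt is back. Next I move over the wheel knob.

Call:
apply_moves --pt "0 0 0 -0.0043 -0.033 0 0.6" --pt "0 0 0 -0.0043 -0.033 0 0.6" --pt "0 0 0 -0.0043 -0.033 0 0.6" --pt "0 0 0 -0.0043 -0.033 0 0.6" --pt "0 0 0 -0.0043 -0.033 0 0.6" --pt "0 0 0 -0.0043 -0.033 0 0.6" --pt "0 0 0 -0.0043 -0.033 0 0.6" --pt "0 0 0 -0.0043 -0.033 0 0.6"

```text
time_s: 4.83
eef_pos: [0.5904, -0.0912, 0.1562]
tool_rot: [0.042, 0.999, 0.001, 0.001]
wrist_force: [1.0, 0.4, -1.0]
width: 0.397
```

Call:
apply_moves --pt "0 0 0 -0.0043 -0.033 0 0.6" --pt "0 0 0 -0.0043 -0.033 0 0.6" --pt "0 0 0 0 0 0 0.6" --pt "0 0 0 0 0 0 0.6" --pt "0 0 0 0 0 0 0.6"

```text
time_s: 5.25
eef_pos: [0.5932, -0.1557, 0.1558]
tool_rot: [0.043, 0.999, 0.001, 0.0]
wrist_force: [0.2, 0.7, -0.2]
width: 0.404
```

```bash
python3 -c "
from h import *
rep((.0457,-.1745,.093))
print(w2b(px2w('s2',(263.5/3.3+220-.5),328.5/3.3+200-.5,.085)))"
```

```text
t 5.25 base [ 0.0423 -0.1747  0.1558] w 0.404 F [ 0.2  0.7 -0.2] ty az 85.12 tilt 0.13
tool delta [-0.0033  0.0001  0.0629]
[0.00141496 0.14597228 0.085     ]
```

Call:
apply_moves --pt "0 0 0 -0.0033 0 0.015 0.6" --pt "0 0 0 0 0 0.02 0.6" --pt "0 0 0 0 0 0.02 0.6" --pt "0 0 0 0 0 0.004 0.6" --pt "0 0 0 0 0 0 0.9" --pt "0 0 0 0 0 0 0.9" --pt "0 0 0 0 0 0 0.9" --pt "0 0 0 0 0 0 0.9"

```text
time_s: 5.92
eef_pos: [0.5969, -0.1583, 0.0981]
tool_rot: [0.043, 0.999, -0.001, 0.001]
wrist_force: [0.8, 1.5, 1.1]
width: 0.168
```

```bash
python3 -c "
from h import *
rep()
s=monitor.state();b=w2b(s['eef_pos'])-[0,-.155,0];print(np.hypot(*b[:2]),np.degrees(np.arctan2(b[1],b[0])))"
```

```text
t 5.92 base [ 0.0462 -0.177   0.0981] w 0.168 F [0.8 1.5 1.1] ty az 85.07 tilt 0.18
0.05120268193299901 -25.433378361172892
```

```bash
python3 - <<'E'
from h import *
th=np.radians(-25-11.25*np.arange(33));p=np.c_[-.05*np.cos(th),.05*np.sin(th)].round(4)
d=np.diff(p,axis=0).round(4)
for q in range(4): print(', '.join('[0, 0, 0, %g, %g, 0, 0.9]'%tuple(x) for x in d[q*8:q*8+8]),'\n')
E
```

```text
[0, 0, 0, 0.005, -0.0085, 0, 0.9], [0, 0, 0, 0.0065, -0.0073, 0, 0.9], [0, 0, 0, 0.0079, -0.0058, 0, 0.9], [0, 0, 0, 0.0088, -0.0043, 0, 0.9], [0, 0, 0, 0.0095, -0.0024, 0, 0.9], [0, 0, 0, 0.0098, -0.0006, 0, 0.9], [0, 0, 0, 0.0097, 0.0014, 0, 0.9], [0, 0, 0, 0.0092, 0.0033, 0, 0.9] 

[0, 0, 0, 0.0085, 0.005, 0, 0.9], [0, 0, 0, 0.0073, 0.0065, 0, 0.9], [0, 0, 0, 0.0058, 0.0079, 0, 0.9], [0, 0, 0, 0.0043, 0.0088, 0, 0.9], [0, 0, 0, 0.0024, 0.0095, 0, 0.9], [0, 0, 0, 0.0006, 0.0098, 0, 0.9], [0, 0, 0, -0.0014, 0.0097, 0, 0.9], [0, 0, 0, -0.0033, 0.0092, 0, 0.9] 

[0, 0, 0, -0.005, 0.0085, 0, 0.9], [0, 0, 0, -0.0065, 0.0073, 0, 0.9], [0, 0, 0, -0.0079, 0.0058, 0, 0.9], [0, 0, 0, -0.0088, 0.0043, 0, 0.9], [0, 0, 0, -0.0095, 0.0024, 0, 0.9], [0, 0, 0, -0.0098, 0.0006, 0, 0.9], [0, 0, 0, -0.0097, -0.0014, 0, 0.9], [0, 0, 0, -0.0092, -0.0033, 0, 0.9] 

[0, 0, 0, -0.0085, -0.005, 0, 0.9], [0, 0, 0, -0.0073, -0.0065, 0, 0.9], [0, 0, 0, -0.0058, -0.0079, 0, 0.9], [0, 0, 0, -0.0043, -0.0088, 0, 0.9], [0, 0, 0, -0.0024, -0.0095, 0, 0.9], [0, 0, 0, -0.0006, -0.0098, 0, 0.9], [0, 0, 0, 0.0014, -0.0097, 0, 0.9], [0, 0, 0, 0.0033, -0.0092, 0, 0.9]
```

Call:
apply_moves --pt "0 0 0 0.005 -0.0085 0 0.9" --pt "0 0 0 0.0065 -0.0073 0 0.9" --pt "0 0 0 0.0079 -0.0058 0 0.9" --pt "0 0 0 0.0088 -0.0043 0 0.9" --pt "0 0 0 0.0095 -0.0024 0 0.9" --pt "0 0 0 0.0098 -0.0006 0 0.9" --pt "0 0 0 0.0097 0.0014 0 0.9" --pt "0 0 0 0.0092 0.0033 0 0.9"

```text
time_s: 6.58
eef_pos: [0.5309, -0.1781, 0.0982]
tool_rot: [0.044, 0.999, -0.001, 0.005]
wrist_force: [4.2, -2.3, -1.8]
width: 0.169
```

```bash
cat >>h.py <<'E'
def wh():
    rep(); b=w2b(monitor.state()['eef_pos'])-[0,-.155,0];print('r',np.hypot(*b[:2]).round(4),'ang',np.degrees(np.arctan2(b[1],b[0])).round(1))
E
python3 -c "
from h import *
wh()"
```

```text
t 6.58 base [-0.0178 -0.2025  0.0982] w 0.169 F [ 4.2 -2.3 -1.8] ty az 84.97 tilt 0.55
r 0.0508 ang -110.6
```

Radius and angle track well and the forces are small, so I continue.

Call:
apply_moves --pt "0 0 0 0.0085 0.005 0 0.9" --pt "0 0 0 0.0073 0.0065 0 0.9" --pt "0 0 0 0.0058 0.0079 0 0.9" --pt "0 0 0 0.0043 0.0088 0 0.9" --pt "0 0 0 0.0024 0.0095 0 0.9" --pt "0 0 0 0.0006 0.0098 0 0.9" --pt "0 0 0 -0.0014 0.0097 0 0.9" --pt "0 0 0 -0.0033 0.0092 0 0.9"

```text
time_s: 7.25
eef_pos: [0.5092, -0.1103, 0.098]
tool_rot: [0.044, 0.999, -0.002, 0.0]
wrist_force: [-1.2, -4.9, 5.3]
width: 0.163
```

Call:
apply_moves --pt "0 0 0 -0.005 0.0085 0 0.9" --pt "0 0 0 -0.0065 0.0073 0 0.9" --pt "0 0 0 -0.0079 0.0058 0 0.9" --pt "0 0 0 -0.0088 0.0043 0 0.9" --pt "0 0 0 -0.0095 0.0024 0 0.9" --pt "0 0 0 -0.0098 0.0006 0 0.9" --pt "0 0 0 -0.0097 -0.0014 0 0.9" --pt "0 0 0 -0.0092 -0.0033 0 0.9"

```text
time_s: 7.92
eef_pos: [0.5755, -0.0885, 0.098]
tool_rot: [0.043, 0.999, 0.0, -0.003]
wrist_force: [-6.2, -0.1, 9.5]
width: 0.166
```

Call:
apply_moves --pt "0 0 0 -0.0085 -0.005 0 0.9" --pt "0 0 0 -0.0073 -0.0065 0 0.9" --pt "0 0 0 -0.0058 -0.0079 0 0.9" --pt "0 0 0 -0.0043 -0.0088 0 0.9" --pt "0 0 0 -0.0024 -0.0095 0 0.9" --pt "0 0 0 -0.0006 -0.0098 0 0.9" --pt "0 0 0 0.0014 -0.0097 0 0.9" --pt "0 0 0 0.0033 -0.0092 0 0.9"

```text
time_s: 8.58
eef_pos: [0.5993, -0.1534, 0.0981]
tool_rot: [0.042, 0.999, 0.003, 0.003]
wrist_force: [4.5, 3.6, 2.3]
width: 0.163
```

```bash
python3 -c "
from h import *
wh(); snap('top','t3');snap('side','s3');crop('t3',215,190,395,280,4.4,'t3c')"
```

```text
t 8.58 base [ 0.0482 -0.1719  0.0981] w 0.163 F [4.5 3.6 2.3] ty az 85.23 tilt 0.5
r 0.0511 ang -19.3
```

View pics/t3c.png

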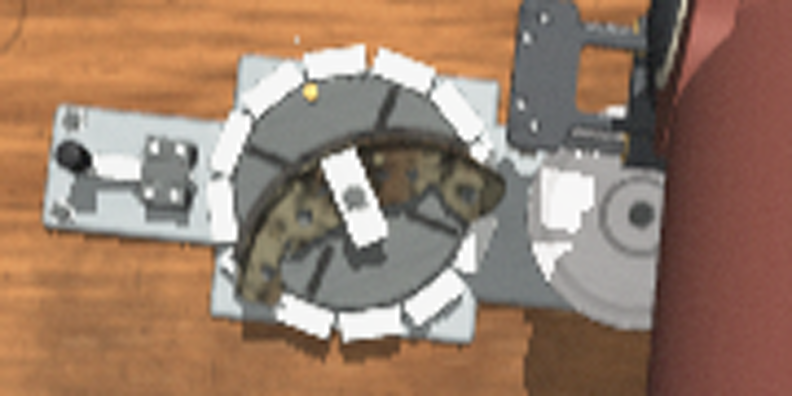

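The bolt is out, the knob is still gripped, and the pip has moved counter-clockwise to crop (311,91). Now the second and third turns.

Call:
apply_moves --pt "0 0 0 0.005 -0.0085 0 0.9" --pt "0 0 0 0.0065 -0.0073 0 0.9" --pt "0 0 0 0.0079 -0.0058 0 0.9" --pt "0 0 0 0.0088 -0.0043 0 0.9" --pt "0 0 0 0.0095 -0.0024 0 0.9" --pt "0 0 0 0.0098 -0.0006 0 0.9" --pt "0 0 0 0.0097 0.0014 0 0.9" --pt "0 0 0 0.0092 0.0033 0 0.9"

```text
time_s: 9.35
eef_pos: [0.5305, -0.1779, 0.0981]
tool_rot: [0.044, 0.999, -0.001, 0.004]
wrist_force: [4.7, -2.7, 1.4]
width: 0.166
```

Call:
apply_moves --pt "0 0 0 0.0085 0.005 0 0.9" --pt "0 0 0 0.0073 0.0065 0 0.9" --pt "0 0 0 0.0058 0.0079 0 0.9" --pt "0 0 0 0.0043 0.0088 0 0.9" --pt "0 0 0 0.0024 0.0095 0 0.9" --pt "0 0 0 0.0006 0.0098 0 0.9" --pt "0 0 0 -0.0014 0.0097 0 0.9" --pt "0 0 0 -0.0033 0.0092 0 0.9"

```text
time_s: 10.02
eef_pos: [0.5091, -0.1102, 0.098]
tool_rot: [0.044, 0.999, -0.002, 0.0]
wrist_force: [0.2, -5.3, 8.8]
width: 0.163
```

Call:
apply_moves --pt "0 0 0 -0.005 0.0085 0 0.9" --pt "0 0 0 -0.0065 0.0073 0 0.9" --pt "0 0 0 -0.0079 0.0058 0 0.9" --pt "0 0 0 -0.0088 0.0043 0 0.9" --pt "0 0 0 -0.0095 0.0024 0 0.9" --pt "0 0 0 -0.0098 0.0006 0 0.9" --pt "0 0 0 -0.0097 -0.0014 0 0.9" --pt "0 0 0 -0.0092 -0.0033 0 0.9"

```text
time_s: 10.68
eef_pos: [0.575, -0.0883, 0.0979]
tool_rot: [0.043, 0.999, 0.0, -0.003]
wrist_force: [-5.3, 0.9, 13.3]
width: 0.161
```

Call:
apply_moves --pt "0 0 0 -0.0085 -0.005 0 0.9" --pt "0 0 0 -0.0073 -0.0065 0 0.9" --pt "0 0 0 -0.0058 -0.0079 0 0.9" --pt "0 0 0 -0.0043 -0.0088 0 0.9" --pt "0 0 0 -0.0024 -0.0095 0 0.9" --pt "0 0 0 -0.0006 -0.0098 0 0.9" --pt "0 0 0 0.0014 -0.0097 0 0.9" --pt "0 0 0 0.0033 -0.0092 0 0.9"

```text
time_s: 11.35
eef_pos: [0.5992, -0.1536, 0.0981]
tool_rot: [0.042, 0.999, 0.002, 0.003]
wrist_force: [4.9, 3.7, 3.9]
width: 0.166
```

```bash
python3 -c "
from h import *
wh(); snap('top','t4');crop('t4',215,190,395,280,4.4,'t4c')
p=w2b(px2w('t3',311.5/4.4+215-.5,91.5/4.4+190-.5,.048));print(p,np.degrees(np.arctan2(p[1],p[0])))"
```

```text
t 11.35 base [ 0.0481 -0.1722  0.0981] w 0.166 F [4.9 3.7 3.9] ty az 85.24 tilt 0.45
r 0.0511 ang -19.6
[0.05189057 0.02820986 0.048     ] 28.530331092729053
```

View pics/t4c.png

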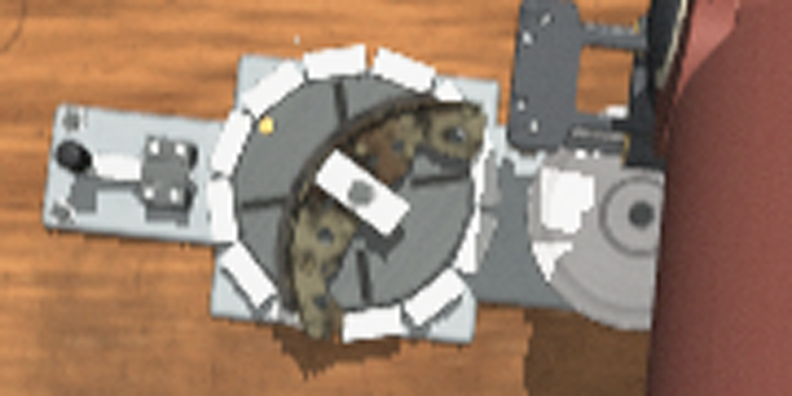

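The pip is at crop (267,125), about two slots on. Now the third turn.

Call:
apply_moves --pt "0 0 0 0.005 -0.0085 0 0.9" --pt "0 0 0 0.0065 -0.0073 0 0.9" --pt "0 0 0 0.0079 -0.0058 0 0.9" --pt "0 0 0 0.0088 -0.0043 0 0.9" --pt "0 0 0 0.0095 -0.0024 0 0.9" --pt "0 0 0 0.0098 -0.0006 0 0.9" --pt "0 0 0 0.0097 0.0014 0 0.9" --pt "0 0 0 0.0092 0.0033 0 0.9"

```text
time_s: 12.07
eef_pos: [0.5301, -0.1777, 0.0981]
tool_rot: [0.044, 0.999, -0.001, 0.003]
wrist_force: [4.8, -2.0, 4.3]
width: 0.165
```

Call:
apply_moves --pt "0 0 0 0.0085 0.005 0 0.9" --pt "0 0 0 0.0073 0.0065 0 0.9" --pt "0 0 0 0.0058 0.0079 0 0.9" --pt "0 0 0 0.0043 0.0088 0 0.9" --pt "0 0 0 0.0024 0.0095 0 0.9" --pt "0 0 0 0.0006 0.0098 0 0.9" --pt "0 0 0 -0.0014 0.0097 0 0.9" --pt "0 0 0 -0.0033 0.0092 0 0.9"

```text
time_s: 12.73
eef_pos: [0.5092, -0.1102, 0.098]
tool_rot: [0.044, 0.999, -0.002, 0.0]
wrist_force: [-0.5, -6.0, 8.9]
width: 0.165
```

Call:
apply_moves --pt "0 0 0 -0.005 0.0085 0 0.9" --pt "0 0 0 -0.0065 0.0073 0 0.9" --pt "0 0 0 -0.0079 0.0058 0 0.9" --pt "0 0 0 -0.0088 0.0043 0 0.9" --pt "0 0 0 -0.0095 0.0024 0 0.9" --pt "0 0 0 -0.0098 0.0006 0 0.9" --pt "0 0 0 -0.0097 -0.0014 0 0.9" --pt "0 0 0 -0.0092 -0.0033 0 0.9"

```text
time_s: 13.4
eef_pos: [0.5748, -0.0882, 0.0979]
tool_rot: [0.043, 0.999, 0.0, -0.003]
wrist_force: [-5.3, 0.8, 14.3]
width: 0.167
```

Call:
apply_moves --pt "0 0 0 -0.0085 -0.005 0 0.9" --pt "0 0 0 -0.0073 -0.0065 0 0.9" --pt "0 0 0 -0.0058 -0.0079 0 0.9" --pt "0 0 0 -0.0043 -0.0088 0 0.9" --pt "0 0 0 -0.0024 -0.0095 0 0.9" --pt "0 0 0 -0.0006 -0.0098 0 0.9" --pt "0 0 0 0.0014 -0.0097 0 0.9" --pt "0 0 0 0.0033 -0.0092 0 0.9"

```text
time_s: 14.07
eef_pos: [0.5992, -0.1535, 0.0981]
tool_rot: [0.041, 0.999, 0.002, 0.003]
wrist_force: [4.8, 3.8, 4.9]
width: 0.167
```

Call:
apply_moves --pt "0 0 0 0 0 0 0.9" --pt "0 0 0 0 0 0 0.9"

```text
time_s: 14.23
eef_pos: [0.5975, -0.157, 0.098]
tool_rot: [0.043, 0.999, 0.0, 0.002]
wrist_force: [2.5, 0.2, 5.6]
width: 0.162
```

```bash
python3 -c "
from h import *
wh(); snap('top','t5');crop('t5',215,190,325,280,7,'t5c');snap('side','s5');crop('s5',260,200,360,320,5,'s5c')"
```

```text
t 14.23 base [ 0.0467 -0.1757  0.098 ] w 0.162 F [2.5 0.2 5.6] ty az 85.07 tilt 0.21
r 0.0511 ang -23.9
```

View pics/t5c.png

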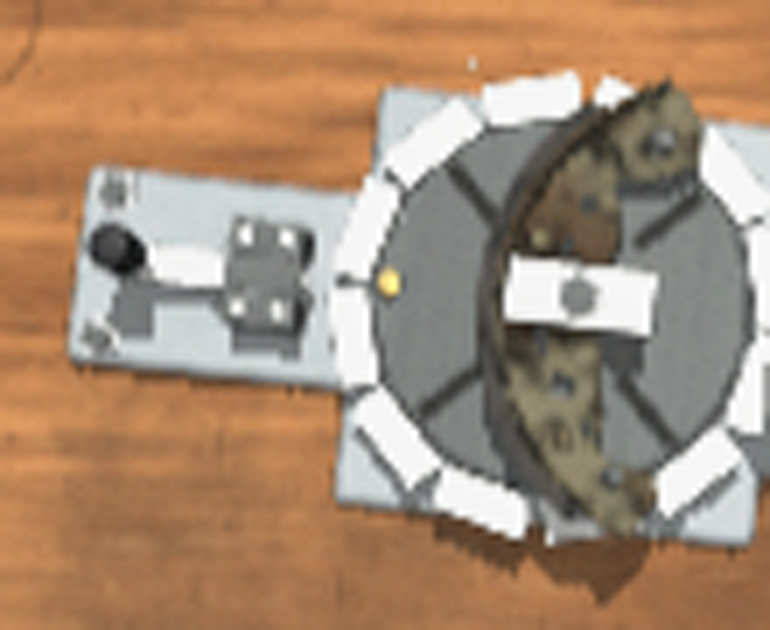

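View pics/s5c.png

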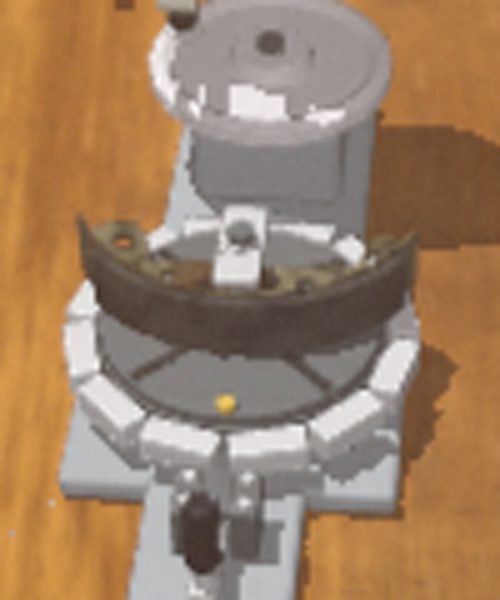

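```bash
cat >>h.py <<'E'
def pip(tag):
    im=np.load(f'pics/{tag}.npz')['im'].astype(int); b,g,r=im[...,0],im[...,1],im[...,2]
    w=np.clip((r-b-60),0,None)*(g-b>40)
    u0,v0=w2px(tag,b2w((0,0,.048))); 
    vv,uu=np.mgrid[:480,:640]
    # annulus in base frame
    m=np.zeros(w.shape)
    for v in range(int(v0)-45,int(v0)+45):
        for u in range(int(u0)-45,int(u0)+45):
            if w[v,u]>0:
                p=w2b(px2w(tag,u,v,.048)); 
                if .050<np.hypot(p[0],p[1])<.068: m[v,u]=w[v,u]
    n,lab,st,_=cv2.connectedComponentsWithStats((m>0).astype(np.uint8))
    i=1+max(range(n-1),key=lambda i:m[lab==i+1].sum()); m=m*(lab==i)
    u,v=(uu*m).sum()/m.sum(),(vv*m).sum()/m.sum()
    p=w2b(px2w(tag,u,v,.048));return (round(u,2),round(v,2)),p.round(4),int((m>0).sum()),np.hypot(*p[:2]).round(4),np.degrees(np.arctan2(p[1],p[0])).round(2)
E
python3 -c "
from h import *
for t in ('top0','t1','t3','t4','t5','side0','s3','s5'): print(t,*pip(t))"
```

```text
top0 (np.float64(297.26), np.float64(208.75)) [ 0.0589 -0.0001  0.048 ] 10 0.0589 -0.09
t1 (np.float64(297.2), np.float64(208.79)) [0.0587 0.0001 0.048 ] 10 0.0587 0.05
t3 (np.float64(285.06), np.float64(210.46)) [0.0514 0.0287 0.048 ] 11 0.0589 29.18
t4 (np.float64(275.01), np.float64(218.16)) [0.0301 0.0506 0.048 ] 9 0.0589 59.25
t5 (np.float64(270.19), np.float64(230.02)) [0.0003 0.0587 0.048 ] 10 0.0587 89.75
side0 (np.float64(281.83), np.float64(260.71)) [ 0.06   -0.0029  0.048 ] 9 0.0601 -2.78
s3 (np.float64(283.2), np.float64(269.67)) [0.0527 0.0262 0.048 ] 11 0.0589 26.42
s5 (np.float64(304.71), np.float64(280.27)) [0.0015 0.0559 0.048 ] 13 0.0559 88.5
```

The pip stands at 89.75° in the top view. The side view, relative to the start, has it about 0.5 mm short. I ease the wheel on about 4°.

Call:
apply_moves --pt "0 0 0 0.0014 -0.0032 0 0.9" --pt "0 0 0 0 0 0 0.9" --pt "0 0 0 0 0 0 0.9"

```text
time_s: 14.58
eef_pos: [0.5967, -0.1586, 0.0981]
tool_rot: [0.042, 0.999, 0.001, 0.002]
wrist_force: [5.1, 0.9, 4.8]
width: 0.163
```

```bash
python3 -c "
from h import *
wh()
for t in ('top','side','top','side'): snap(t,t+'6');print(t,*pip(t+'6'))"
```

```text
t 14.58 base [ 0.046  -0.1773  0.0981] w 0.163 F [5.1 0.9 4.8] ty az 85.14 tilt 0.31
r 0.0511 ang -25.9
top (np.float64(270.02), np.float64(230.17)) [-0.0002  0.0591  0.048 ] 9 0.0591 90.15
side (np.float64(304.81), np.float64(280.24)) [0.0013 0.0558 0.048 ] 12 0.0558 88.69
top (np.float64(270.02), np.float64(230.16)) [-0.0001  0.0591  0.048 ] 9 0.0591 90.13
side (np.float64(304.81), np.float64(280.23)) [0.0013 0.0557 0.048 ] 12 0.0557 88.7
```

Call:
apply_moves --pt "0 0 0 0 0 0 0.6" --pt "0 0 0 0 0 0 0.6" --pt "0 0 0 0 0 0 0.6" --pt "0 0 0 0 0 -0.01 0.6" --pt "0 0 0 0 0 -0.025 0.6" --pt "0 0 0 0 0 -0.025 0.6" --pt "0 0 0 0 0 0 0.6"

```text
time_s: 15.37
eef_pos: [0.5968, -0.1618, 0.1618]
tool_rot: [0.044, 0.999, -0.001, 0.004]
wrist_force: [0.5, 0.1, 0.4]
width: 0.397
```

Call:
apply_moves --pt "0 0 0 0.0047 0.0326 0 0.6" --pt "0 0 0 0.0047 0.0326 0 0.6" --pt "0 0 0 0.0047 0.0326 0 0.6" --pt "0 0 0 0.0047 0.0326 0 0.6" --pt "0 0 0 0.0047 0.0326 0 0.6" --pt "0 0 0 0.0047 0.0326 0 0.6" --pt "0 0 0 0.0047 0.0326 0 0.6" --pt "0 0 0 0.0047 0.0326 0 0.6"

```text
time_s: 16.03
eef_pos: [0.5783, 0.1033, 0.1565]
tool_rot: [0.044, 0.999, -0.0, -0.001]
wrist_force: [0.3, -0.5, -0.9]
width: 0.404
```

Call:
apply_moves --pt "0 0 0 0.0047 0.0326 0 0.6" --pt "0 0 0 0.0042 0.0326 0 0.6" --pt "0 0 0 0 0 0 0.6" --pt "0 0 0 0 0 0 0.6" --pt "0 0 0 0 0 0 0.6"

```text
time_s: 16.45
eef_pos: [0.5757, 0.1666, 0.1563]
tool_rot: [0.044, 0.999, -0.001, -0.001]
wrist_force: [-0.2, -0.5, -0.6]
width: 0.398
```

```bash
python3 -c "
from h import *
snap('side','s7');print(pip('s7'))
rep((-.0005,.1485,.060))"
```

```text
((np.float64(305.05), np.float64(280.28)), array([0.0007, 0.0558, 0.048 ]), 11, np.float64(0.0559), np.float64(89.25))
t 16.5 base [-0.0029  0.1438  0.1564] w 0.404 F [ 0.5 -0.7  0.1] ty az 84.9 tilt 0.13
tool delta [-0.0025  0.0049  0.0964]
```

Call:
apply_moves --pt "0 0 0 -0.0025 0.0049 0.016 0.6" --pt "0 0 0 0 0 0.025 0.6" --pt "0 0 0 0 0 0.025 0.6" --pt "0 0 0 0 0 0.025 0.6" --pt "0 0 0 0 0 0.004 0.6" --pt "0 0 0 0 0 0 0.6"

```text
time_s: 17.0
eef_pos: [0.5781, 0.17, 0.0601]
tool_rot: [0.045, 0.999, -0.001, -0.002]
wrist_force: [0.5, -0.3, 0.6]
width: 0.398
```

Call:
apply_moves --pt "0 0 0 0 0 0 0.9" --pt "0 0 0 0 0 0 0.9" --pt "0 0 0 0 0 0 0.9" --pt "0 0 0 0 0 0 0.9"

```text
time_s: 17.33
eef_pos: [0.5801, 0.1704, 0.0632]
tool_rot: [0.044, 0.999, -0.001, 0.001]
wrist_force: [-0.5, 0.5, 6.5]
width: 0.165
```

```bash
python3 -c "
from h import *
rep()"
```

```text
t 17.33 base [0.0006 0.149  0.0632] w 0.165 F [-0.5  0.5  6.5] ty az 84.99 tilt 0.19
```

Call:
apply_moves --pt "0 0 0 0 -0.003 0 0.9" --pt "0 0 0 0 -0.003 0 0.9" --pt "0 0 0 0 -0.003 0 0.9" --pt "0 0 0 0 -0.003 0 0.9" --pt "0 0 0 0 0 0 0.9"

```text
time_s: 17.75
eef_pos: [0.5793, 0.1618, 0.0632]
tool_rot: [0.043, 0.999, 0.001, 0.002]
wrist_force: [-0.1, 1.8, 6.7]
width: 0.161
```

Call:
apply_moves --pt "0 0 0 0 -0.003 0 0.9" --pt "0 0 0 0 -0.003 0 0.9" --pt "0 0 0 0 0 0 0.9"

```text
time_s: 18.0
eef_pos: [0.5788, 0.1561, 0.0632]
tool_rot: [0.043, 0.999, 0.002, 0.002]
wrist_force: [0.9, 2.1, 6.9]
width: 0.167
```

```bash
python3 -c "
from h import *
rep()"
```

```text
t 18.0 base [0.0006 0.1345 0.0632] w 0.167 F [0.9 2.1 6.9] ty az 85.06 tilt 0.27
```

It is past the tooth stop, so it is entering the slot. I press on until it stops.

Call:
apply_moves --pt "0 0 0 0 -0.002 0 0.9" --pt "0 0 0 0 -0.002 0 0.9" --pt "0 0 0 0 -0.001 0 0.9" --pt "0 0 0 0 0 0 0.9" --pt "0 0 0 0 0 0 0.9"

```text
time_s: 18.42
eef_pos: [0.5787, 0.1547, 0.0632]
tool_rot: [0.042, 0.999, 0.004, 0.002]
wrist_force: [1.7, 6.3, 4.6]
width: 0.166
```

```bash
python3 -c "
from h import *
rep()"
```

```text
t 18.42 base [0.0007 0.1332 0.0632] w 0.166 F [1.7 6.3 4.6] ty az 85.2 tilt 0.52
```

Call:
apply_moves --pt "0 0 0 0 -0.003 0 0.9" --pt "0 0 0 0 0 0 0.9" --pt "0 0 0 0 0 0 0.9"

```text
time_s: 18.67
eef_pos: [0.5787, 0.1542, 0.0632]
tool_rot: [0.041, 0.999, 0.005, 0.003]
wrist_force: [0.7, 10.0, 2.3]
width: 0.164
```

```bash
python3 -c "
from h import *
rep()"
```

```text
t 18.67 base [0.0007 0.1327 0.0632] w 0.164 F [ 0.7 10.   2.3] ty az 85.28 tilt 0.71
```

Against the hard stop after the full 16 mm stroke. Relax, release, and lift clear.

Call:
apply_moves --pt "0 0 0 0 0.003 0 0.9" --pt "0 0 0 0 0.002 0 0.6" --pt "0 0 0 0 0 0 0.6" --pt "0 0 0 0 0 0 0.6" --pt "0 0 0 0 0 0 0.6" --pt "0 0 0 0 0 -0.02 0.6" --pt "0 0 0 0 0 -0.03 0.6" --pt "0 0 0 0 0 -0.03 0.6"

```text
time_s: 19.33
eef_pos: [0.5759, 0.1501, 0.1411]
tool_rot: [0.044, 0.999, -0.001, -0.002]
wrist_force: [1.1, -0.2, 0.7]
width: 0.401
```

Call:
apply_moves --pt "0 0 0 0.02 0.025 -0.02 0.6" --pt "0 0 0 0.025 0.03 -0.01 0.6" --pt "0 0 0 0.025 0.03 0 0.6" --pt "0 0 0 0.025 0.03 0 0.6" --pt "0 0 0 0.02 0.03 0 0.6" --pt "0 0 0 0 0 0 0.6" --pt "0 0 0 0 0 0 0.6" --pt "0 0 0 0 0 0 0.6"

```text
time_s: 20.0
eef_pos: [0.4755, 0.3045, 0.1712]
tool_rot: [0.044, 0.999, -0.001, -0.0]
wrist_force: [-0.3, -0.4, -0.6]
width: 0.403
```

```bash
python3 -c "
from h import *
rep()
snap('top','t8');crop('t8',215,190,325,280,7,'t8c');snap('side','s8');print(pip('t8'),pip('s8'))
crop('s8',230,180,370,330,4,'s8c')"
```

```text
t 20.0 base [-0.1153  0.2734  0.1712] w 0.403 F [-0.3 -0.4 -0.6] ty az 84.98 tilt 0.12
((np.float64(270.04), np.float64(230.24)), array([-0.0003,  0.059 ,  0.048 ]), 10, np.float64(0.059), np.float64(90.3)) ((np.float64(304.9), np.float64(280.21)), array([0.0011, 0.0557, 0.048 ]), 11, np.float64(0.0557), np.float64(88.88))
```

View pics/t8.png

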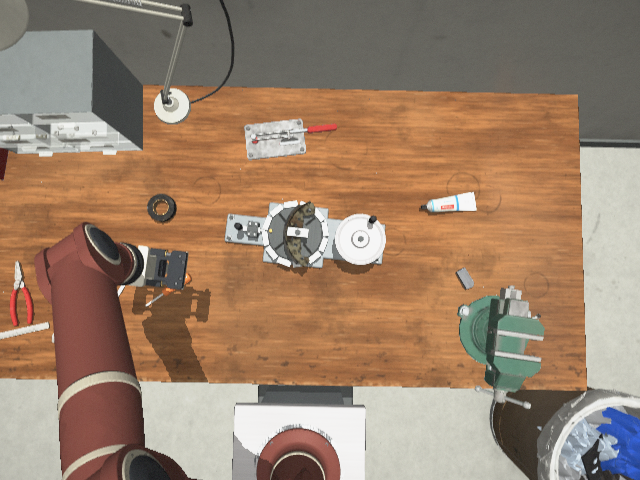

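View pics/s8.png

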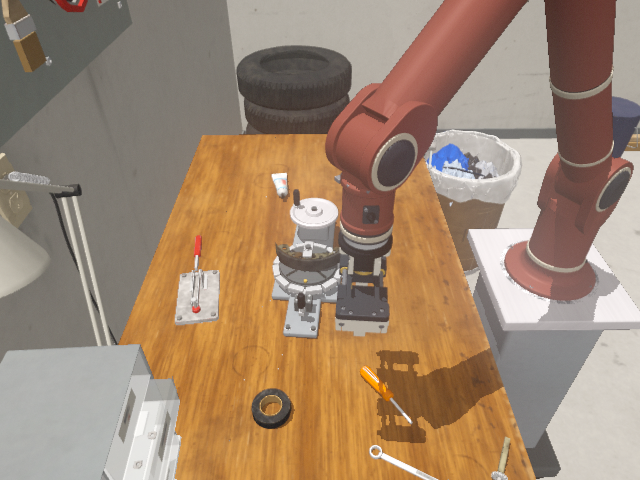

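View pics/s8c.png

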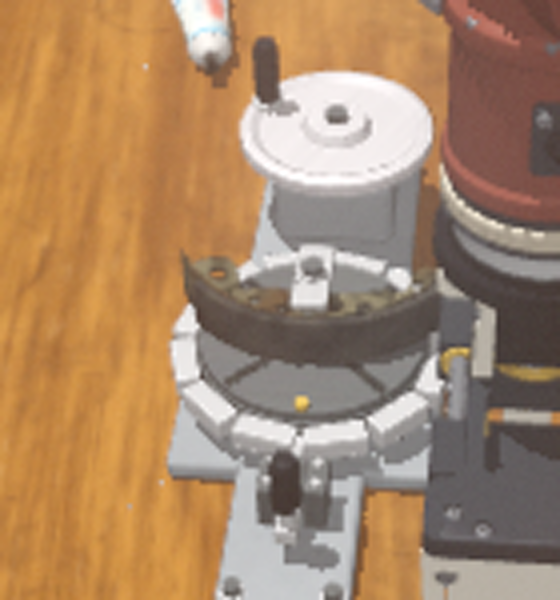

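The bolt knob is back at its starting pixels, about (238,228) in the top view and (301,294) in the side view. The pip at (270,230) is on the bolt line, and the tape, driver, tube and stone have not moved. The gripper is clear, so I hand in.

```bash
python3 -c "
from station import close_job
print(close_job())"
```

```text
the job is handed in; nothing more can be done
None
```

The bolt is fully home in the third slot on from the start, and the job was handed in at about 20 s of the 72 s allowed; no verdict was reported.

**What I did:** I gripped the bolt knob and pulled it back to its stop. I then gripped the crank knob and turned the wheel three turns clockwise, plus about 4° more. Last, I pushed the bolt home until it stopped, released it and moved the arm clear.

**Last checks:**
- **Bolt:** The knob travelled about 16 mm inward, from a reading of 149.1 mm down to 133.2 mm. It passed the 141–142 mm tooth position with only about 2 N, then stopped firmly; pressing harder took the force to 10 N and moved it only 0.5 mm.
- **Pip:** The top camera puts it 0.3 mm past the line from table axis to bolt, at 90.3°.
- **Disagreement:** The side camera reads the pip 1.1 mm short of that line. It has had an offset of about 1 to 3 mm since the first picture, and corrected for that it agrees with the top camera.
- **Loose things:** By eye, the tape, driver, tube and stone look unmoved. In the last pictures the gripper covers part of the driver in the top view, and the arm hides most of the stone in the side view.
- **Forces:** The highest wrist force I saw was about 15 N, and it was near zero at the end.

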